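# Gauge a carving-wax slab in the bench caliper

### The job

Slide the blue wax slab straight up out of its rack slot and lower it on edge into the groove of the bench caliper, between the green jaws. Let go of it there, then push the sliding jaw shut with its red thumb pad, gently, until the slab is held lightly between both jaws and the sprung pad has sunk in about half way or a little more; then back off, leaving the jaw closed on the slab. Leave the other two slabs in their slots and everything else where it is.

Things in the scene. Friction and masses are not known exactly. Their poses are not given: they have to be found in the camera images.
- blue_slab: blue carving-wax slab, 100 long x 8 thick x 80 high mm, about 60 g, standing on a long edge; x along its length, y through its thickness, z up; origin at the centre of its lower edge. It stands loose in one of the rack's three slots (which one varies), its underside 8 mm above the table and its upper 48 mm sticking up above the rack.
- green_slab: green wax slab, 108 x 8 x 80 mm, standing on a long edge; x along its length, y through its thickness, z up; origin at the centre of its lower edge. It stands loose in one of the rack's three slots (which one varies), its underside 8 mm above the table and its upper 48 mm sticking up above the rack. To be left alone.
- orange_slab: orange wax slab, 92 x 8 x 80 mm, standing on a long edge; x along its length, y through its thickness, z up; origin at the centre of its lower edge. It stands loose in one of the rack's three slots (which one varies), its underside 8 mm above the table and its upper 48 mm sticking up above the rack. To be left alone.
- rack: fixed wooden rack, 132 (x) x 160 (y) x 40 (z) mm, origin at the centre of its underside. Three slots open at the top run along its x at y = -48, 0 and +48 mm, each 11 mm wide, 120 mm long, 32 mm deep (floor 8 mm above the table, rim 40 mm).
- gauge: fixed bench caliper, steel base 262 x 90 x 12 mm along its x; origin on the underside. A groove for the slab runs along x at y = 0: floor at z = 12 mm, aluminium walls 12 mm apart up to z = 37 mm, flared lips (x = -30 to +70 mm) widening the mouth to about 29 mm at z = 47 mm. Fixed green jaw at the +x end, 50 mm wide, top at z = 88 mm; the sliding jaw closes towards +x.
- anvil_face (a point): centre of the fixed jaw's measuring face, at x = 75, y = 0, z = 52 mm of the caliper; the face looks to the caliper's -x. With the blue slab up against it, the slab's centre is at x = +25 mm of the caliper.
- jaw: sliding jaw of the caliper, a green block 20 (x) x 50 (y) mm, its top 82 mm above the table; axes as the caliper's. Origin at the foot of its measuring face (which looks to +x), on the groove floor. Slides along the caliper's x from x = -85 mm (fully open) to 0; friction about 1 N, stays where left. At the start its face is 125 to 160 mm from the fixed jaw's.
- thumb (a joint): how far the sprung red thumb pad has sunk towards the jaw, m: 0 free, 0.010 at its stop; spring 600 N/m (3 N half way), returns by itself. It sinks about 2 mm while the jaw slides freely, more once the slab is clamped.
- thumb_face (a point): centre of the outer face of the red pad, a plate 36 wide x 42 high x 8 thick mm (44 to 86 mm above the table) behind the sliding jaw; the face looks to the caliper's -x, 40 mm behind the jaw's measuring face when free, 65 mm above the table. Push here to the caliper's +x. The groove walls below are 37 mm high.
- flask: loose amber jar with black lid, 48 mm across, 85 mm tall, bystander; origin at its foot
- dish: loose white ceramic dish, 90 mm across, 22 mm high, bystander; origin at its foot
- hammer: loose hammer, 220 mm long, lying on the table, bystander; origin under it
- steel_block: loose round steel bench block, 80 mm across, 25 mm high, bystander; origin at its foot

How it is judged:
By the outcome, as a careful person would: the job done as asked, in the order asked, and still so for the second after the job is handed in, with the robot touching nothing.
It also fails if it takes over 64 s, if anything falls off the work surface, if the arm or the gripper's body presses on something with over 40 N, if the wrist force passes 120 N, or if a joint passes its speed limit or range.

### The arm

A 7-joint arm with a two-finger parallel gripper is mounted at the origin on the work surface. World frame = base frame: x ahead of the robot, y to its left, z up, the work surface at z = 0. Lengths are in m, angles in rad, forces in N, time in s.
With the tool pointing down it reaches from about 0.425 to 0.825 m from the base axis. Payload 3.6 kg.
Tool frame: the origin (TCP) lies on the centre line of the jaws, within the pads' length; the fingertips stand 22 mm ahead of it and the grasp point (between the pads) lies 3 mm ahead of it; z points along the fingers, y is the line along which they close (so a half turn about z gives the same grasp; the last joint's range is limited). The gripper opens to 93 mm and grips with 3 to 60 N. Pads are 15 mm wide; open, the fingers measure 128 mm over their backs; the gripper's body (75 mm by 188 mm) begins 65 mm behind the grasp point.
Start: joints at [1.194, 0.615, -0.013, 1.423, 0.008, 1.103, -0.04], TCP at [0.223, -0.61, 0.209] pointing down, gripper open.
Joint ranges: [-3.12, 3.12], [-0.3, 2.06], [-1.34, 1.32], [0.26, 2.42], [-1.36, 4.5], [0.01, 1.98], [-2.84, 2.84]. Speed limits (rad/s): [2.79, 2.79, 3.14, 3.14, 3.14, 3.14, 3.14].

### API

Orientations are given as a unit quaternion [x, y, z, w].
In Python, from bench import manip, jaws, vision gives the robot as it stands. Calls block until the motion is done:
- manip.goto(position, orientation): joint-space move of the TCP to a pose.
- manip.move_l(position, attitude=None, v=0.15, max_force=None): straight line of the TCP; attitude=None keeps the orientation; v is the mean speed in m/s. With max_force (N) it stops when the force on the tool has changed by that much, and returns True; else False.
- manip.movej(angles): joint-space move.
- jaws.gripper_to(opening, force=None): opening from 0.0 (shut) to 1.0 (fully open); force is the grip in N (None keeps the last); returns when the fingers have stopped.
- manip.sleep(seconds).
- manip.ik(position, orientation): joint angles nearest the present ones, or None.
- manip.read_state(): the state.
- vision.grab_frame(name): name is "scene" or "top" or "wrist"; returns the picture (420x560x3 uint8, red, green, blue); there is no depth.
- vision.camera_model(name): a dict with "mtx" (3x3 intrinsics, pixels), "cam_to_world" (4x4, takes a point from camera to world coordinates). Camera axes: x right, y down, z forward; pixel columns grow to the right and rows downward; lengths in m; the calibration is good to about 2 mm. A picture is of the moment at which its call begins: read the wrist's pose just before it. camera_model takes no time and is no camera call; for the wrist camera it gives the pose at the moment of the call.
A pose or a line that the arm cannot do raises manip.PlanningError and nothing moves.
- manip.close_job(): hands the job in; it is judged then, once.
The state is a dict: "time": time; "joint_pos": joint angles; "qd": joint speeds; "effort": joint torques, N m; "ee_pos": TCP position; "eef_rot": TCP orientation; "contact_force": force on the tool from outside, world axes, zero at the start; "wrist_torque": the same for the moment, N m; "opening": opening from 0.0 (shut) to 1.0 (fully open); "gripper_force": force on a finger pad.
Only numpy, scipy, OpenCV 4.12 (cv2) and the standard library are available. Lean on these libraries where they do the work, as an engineer would, in place of code of your own. Each camera call takes 0.05 s, during which the arm holds its last target. There are 200 camera calls.

## Working session

There is one attempt and no reset: what is moved stays moved. The work goes in short steps, each a Python script; the robot and the scene stay as the last script left them, time stands still between calls to the robot, and variables do not carry over. Pictures are saved under pics/ and viewed, at most 10 in all, crops included, and the job is handed in when it is done.

```bash
mkdir -p pics; ls; python3 - <<'E'
from bench import manip,jaws,vision
import cv2,numpy as np
for n in("scene","top"):
    im=vision.grab_frame(n); cv2.imwrite(f"pics/{n}0.png",cv2.resize(im[:,:,::-1],(800,600),interpolation=cv2.INTER_CUBIC))
    m=vision.camera_model(n); np.set_printoptions(precision=4,suppress=True); print(n,np.array(m["mtx"]),np.array(m["cam_to_world"]))
s=manip.read_state(); print(s["time"],s["ee_pos"],s["eef_rot"],s["opening"])
E
```

```text
pics
scene [[398.3534   0.     277.0881]
 [  0.     398.3534 204.1366]
 [  0.       0.       1.    ]] [[-0.6133  0.4307 -0.6621  1.4369]
 [ 0.7896  0.356  -0.4998  0.6291]
 [ 0.0205 -0.8293 -0.5584  0.766 ]
 [ 0.      0.      0.      1.    ]]
top [[464.4776   0.     279.329 ]
 [  0.     464.4776 215.6262]
 [  0.       0.       1.    ]] [[-0.0258 -0.9834  0.1797  0.3073]
 [-0.9996  0.0234 -0.0152  0.0206]
 [ 0.0107 -0.18   -0.9836  1.7091]
 [ 0.      0.      0.      1.    ]]
0.1 [ 0.2232 -0.6097  0.2077] [ 0.9846  0.1746 -0.0002 -0.0011] 0.9985672485761334
```

View pics/top0.png

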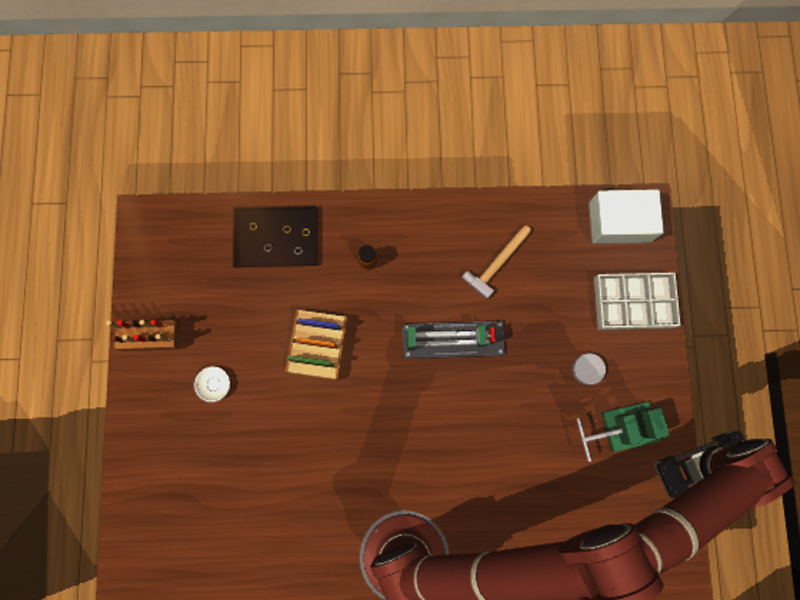

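View pics/scene0.png

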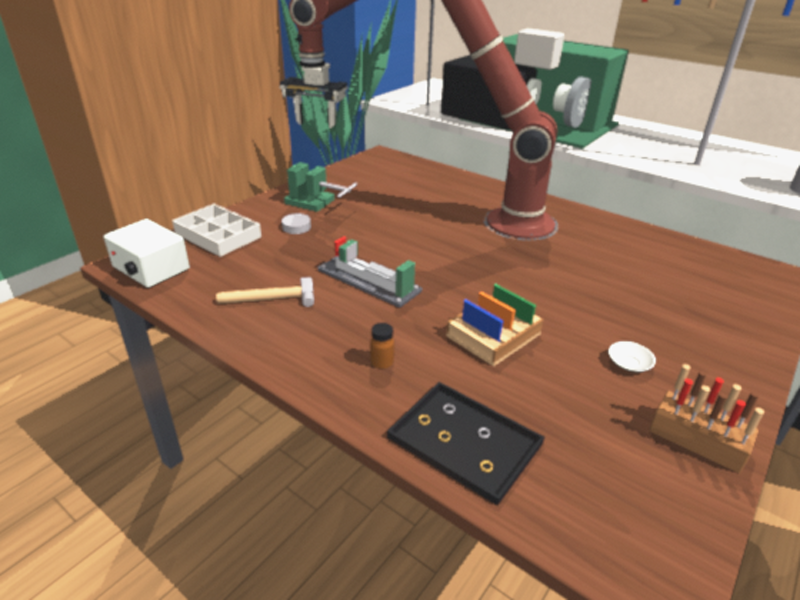

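```bash
cat > h.py <<'E'
from bench import manip,jaws,vision
import cv2,numpy as np
np.set_printoptions(precision=4,suppress=True)
def quat(yaw):  # tool down, tool x along world yaw
    return [np.cos(yaw/2),np.sin(yaw/2),0,0]
def px2w(m,uv,z):
    K=np.array(m["mtx"]);T=np.array(m["cam_to_world"])
    d=T[:3,:3]@np.linalg.solve(K,[uv[0],uv[1],1]); t=(z-T[2,3])/d[2]
    return T[:3,3]+t*d
def w2px(m,p):
    K=np.array(m["mtx"]);T=np.array(m["cam_to_world"])
    c=K@(T[:3,:3].T@(np.array(p)-T[:3,3])); return c[:2]/c[2]
def st():
    s=manip.read_state(); print("t",round(s["time"],2),"p",np.array(s["ee_pos"]),"q",np.array(s["eef_rot"]),"F",np.array(s["contact_force"]),"o",round(s["opening"],3),"gf",s["gripper_force"]); return s
E
python3 - <<'E'
from h import *
import pickle
st()
for k,(x,y) in {"g":(.5,-.145),"r":(.5,.2)}.items():
    manip.goto([x,y,.36],quat(np.pi/2)); s=st()
    m=vision.camera_model("wrist"); im=vision.grab_frame("wrist")
    pickle.dump((m,im),open(k+".pkl","wb"))
    cv2.imwrite(f"pics/{k}1.png",cv2.resize(im[:,:,::-1],(800,600),interpolation=cv2.INTER_CUBIC))
    print(np.array(m["mtx"]),np.array(m["cam_to_world"]))
E
```

```text
t 0.1 p [ 0.2232 -0.6097  0.2077] q [ 0.9846  0.1746 -0.0002 -0.0011] F [ 0.2707 -0.4109 -0.686 ] o 0.999 gf 0.0
t 2.12 p [ 0.4996 -0.1468  0.3594] q [ 0.7082  0.706  -0.0005 -0.0002] F [ 0.489  -0.0506 -0.2539] o 0.999 gf 0.0
[[312.8874   0.     276.9056]
 [  0.     312.8874 207.0465]
 [  0.       0.       1.    ]] [[ 1.     -0.0026 -0.0009  0.5004]
 [-0.0028 -0.9538 -0.3005 -0.0619]
 [-0.0001  0.3005 -0.9538  0.5336]
 [ 0.      0.      0.      1.    ]]
t 3.48 p [0.5009 0.1981 0.3598] q [ 0.7082  0.706  -0.0004  0.0006] F [ 0.4985  0.3972 -0.1672] o 1.004 gf 0.0
[[312.8874   0.     276.9056]
 [  0.     312.8874 207.0465]
 [  0.       0.       1.    ]] [[ 1.     -0.003   0.0004  0.5014]
 [-0.0027 -0.9535 -0.3014  0.2832]
 [ 0.0013  0.3014 -0.9535  0.5339]
 [ 0.      0.      0.      1.    ]]
```

View pics/g1.png

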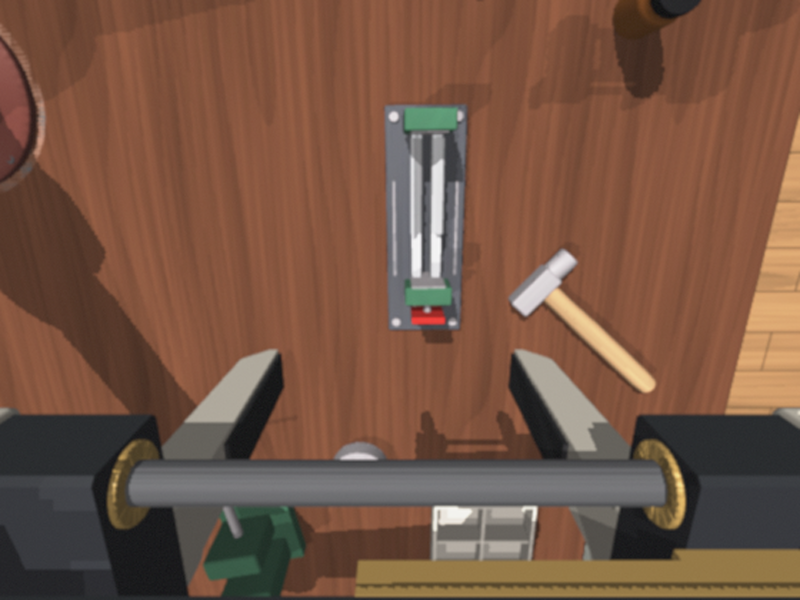

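View pics/r1.png

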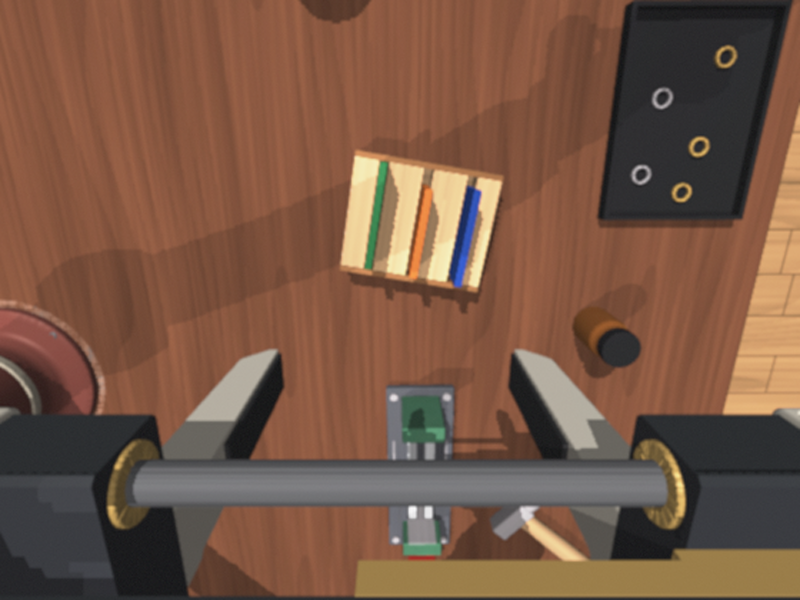

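```bash
python3 - <<'E'
from h import *
import pickle
m,g=pickle.load(open("g.pkl","rb")); _,r=pickle.load(open("r.pkl","rb"))
a=cv2.resize(g[65:240,262:334],None,fx=3.4,fy=3.4,interpolation=cv2.INTER_CUBIC)
b=cv2.resize(r[100:210,233:358],None,fx=4,fy=4,interpolation=cv2.INTER_CUBIC)
c=np.zeros((600,760,3),np.uint8); c[:a.shape[0],:a.shape[1]]=a; c[:b.shape[0],255:255+b.shape[1]]=b
print(a.shape,b.shape); cv2.imwrite("pics/crop1.png",c[:,:,::-1])
E
```

```text
(595, 245, 3) (440, 500, 3)
```

View pics/crop1.png

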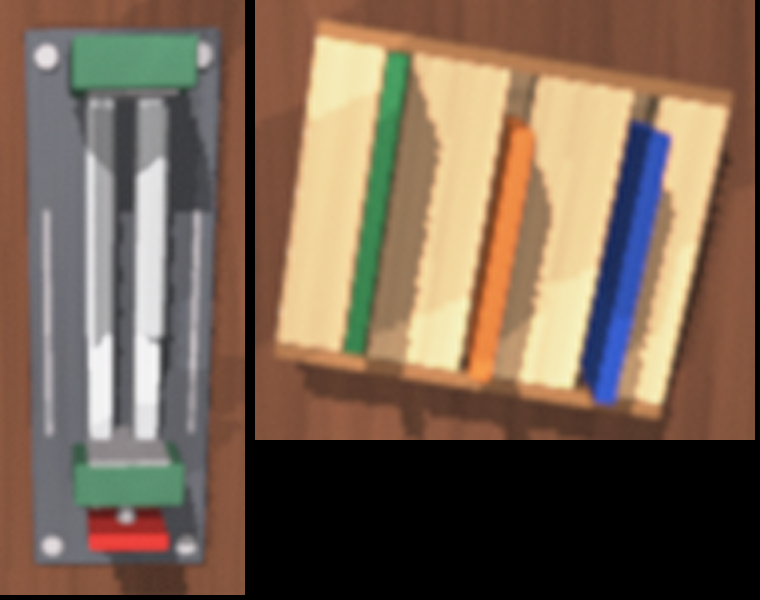

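```bash
python3 - <<'E'
from h import *
import pickle
mg,g=pickle.load(open("g.pkl","rb")); mr,r=pickle.load(open("r.pkl","rb"))
G=lambda u,v,z: px2w(mg,((u+.5)/3.4-.5+262,(v+.5)/3.4-.5+65),z)[:2]
R=lambda u,v,z: px2w(mr,((u-255+.5)/4-.5+233,(v+.5)/4-.5+100),z)[:2]
def rep(n,a,b):
    d=b-a; print(n,a,b,"mid",(a+b)/2,"len",np.linalg.norm(d),"ang",np.degrees(np.arctan2(d[1],d[0])))
rep("blue",R(605,402,.088),R(658,130,.088))
rep("orange",R(480,378,.088),R(520,122,.088))
rep("green",R(356,353,.088),R(399,53,.088))
rep("rackT",R(320,20,.04),R(732,93,.04)); rep("rackB",R(275,357,.04),R(660,418,.04))
rep("baseL",G(37,562,.012),G(25,30,.012)); rep("baseR",G(203,562,.012),G(218,30,.012))
rep("baseT",G(25,30,.012),G(218,30,.012)); rep("baseB",G(37,562,.012),G(203,562,.012))
rep("fixtop near",G(72,90,.088),G(195,88,.088)); rep("fix far",G(72,35,.088),G(197,35,.088))
rep("jaw front",G(74,462,.082),G(182,462,.082)); rep("jaw back",G(76,505,.082),G(184,505,.082))
rep("pad back",G(89,550,.086),G(168,550,.086)); rep("padf",G(88,533,.086),G(169,533,.086))
rep("groove",G(123,440,.037),G(125,100,.047))
E
```

```text
blue [0.5658 0.1528] [0.5804 0.2512] mid [0.5731 0.202 ] len 0.09944570940877998 ang 81.56769800627045
orange [0.5193 0.1622] [0.5324 0.254 ] mid [0.5259 0.2081] len 0.09277043838601688 ang 81.90891255037968
green [0.4738 0.1718] [0.4907 0.2771] mid [0.4822 0.2244] len 0.10659144911574941 ang 80.88679114157995
rackT [0.46   0.2883] [0.6164 0.2614] mid [0.5382 0.2749] len 0.15867629600004676 ang -9.756759441874674
rackB [0.4379 0.1582] [0.5957 0.1318] mid [0.5168 0.145 ] len 0.1600144196667641 ang -9.498366632063776
baseL [ 0.492  -0.2691] [ 0.4883 -0.0104] mid [ 0.4902 -0.1398] len 0.2587222825208614 ang 90.80513629682576
baseR [ 0.5793 -0.2694] [ 0.5758 -0.0107] mid [ 0.5776 -0.14  ] len 0.2587172071416167 ang 90.78248914969006
baseT [ 0.4883 -0.0104] [ 0.5758 -0.0107] mid [ 0.5321 -0.0105] len 0.0874436982216467 ang -0.15860783587330674
baseB [ 0.492  -0.2691] [ 0.5793 -0.2694] mid [ 0.5356 -0.2692] len 0.08734136460161954 ang -0.1563939444050682
fixtop near [ 0.5084 -0.0398] [ 0.5567 -0.0392] mid [ 0.5325 -0.0395] len 0.04834102139102701 ang 0.7162973541563306
fix far [ 0.5083 -0.0198] [ 0.5567 -0.0199] mid [ 0.5325 -0.0198] len 0.04844496890886959 ang -0.15858989511718402
jaw front [ 0.5098 -0.1939] [ 0.5575 -0.194 ] mid [ 0.5337 -0.194 ] len 0.04775010083170143 ang -0.1568629895714781
jaw back [ 0.5108 -0.214 ] [ 0.5591 -0.2141] mid [ 0.5349 -0.214 ] len 0.048362008313655114 ang -0.15666472638139198
pad back [ 0.5166 -0.234 ] [ 0.5521 -0.2341] mid [ 0.5344 -0.234 ] len 0.03553917192300208 ang -0.1564517260647521
padf [ 0.5161 -0.2258] [ 0.5524 -0.2259] mid [ 0.5342 -0.2259] len 0.03625272894606843 ang -0.1565328699820764
groove [ 0.5344 -0.196 ] [ 0.5319 -0.0418] mid [ 0.5331 -0.1189] len 0.15422460737001226 ang 90.90954714848519
```

```bash
python3 - <<'E'
from h import *
q=quat(np.radians(81)); x,y=.5735,.202
manip.goto([x,y,.2],q); jaws.gripper_to(.3,10); s=st()
hit=manip.move_l([x,y,.072],q,v=.1,max_force=6); s=st(); print(hit)
if not hit:
    jaws.gripper_to(0.0,10); st()
    m=vision.camera_model("wrist");im=vision.grab_frame("wrist")
    cv2.imwrite("pics/grasp.png",im[:,:,::-1])
    print(manip.move_l([x,y,.105],q,v=.06,max_force=8)); st()
E
```

```text
t 5.39 p [0.5735 0.202  0.1999] q [ 0.7604  0.6495 -0.0001 -0.    ] F [-1.5565  0.3938 -0.5407] o 0.304 gf 0.0
t 6.83 p [0.574  0.2023 0.0727] q [0.7604 0.6494 0.0007 0.0002] F [ 0.1205  0.3726 -0.0112] o 0.299 gf 0.0
False
t 7.28 p [0.5737 0.202  0.0723] q [0.7604 0.6494 0.0002 0.0001] F [-0.4536  0.024   0.7637] o 0.083 gf 9.99405026435852
False
t 8.03 p [0.5734 0.2018 0.105 ] q [ 0.7604  0.6494 -0.0001  0.0001] F [-0.4095 -0.3068 -0.6562] o 0.086 gf 9.99507486820221
```

View pics/grasp.png

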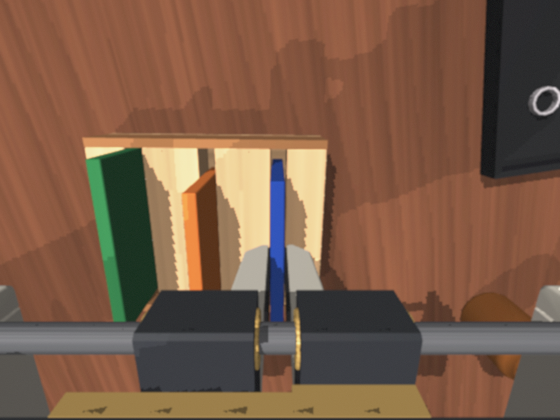

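```bash
python3 - <<'E'
from h import *
import pickle
q=quat(np.radians(81)); manip.move_l([.5735,.202,.2],q,v=.12)
q=quat(np.radians(90.8)); p=[.5333,-.0946]
manip.goto(p+[.2],q); manip.move_l(p+[.165],q,v=.1); manip.sleep(.2); st()
m=vision.camera_model("wrist");im=vision.grab_frame("wrist"); pickle.dump((m,im),open("h.pkl","wb"))
cv2.imwrite("pics/hover.png",cv2.resize(im[60:320,190:370],None,fx=2.3,fy=2.3,interpolation=cv2.INTER_CUBIC)[:,:,::-1])
E
```

```text
t 10.82 p [ 0.5339 -0.0944  0.1657] q [0.7021 0.7121 0.0005 0.0006] F [-0.0891 -0.3851 -0.0052] o 0.08 gf 9.995077103376389
```

View pics/hover.png

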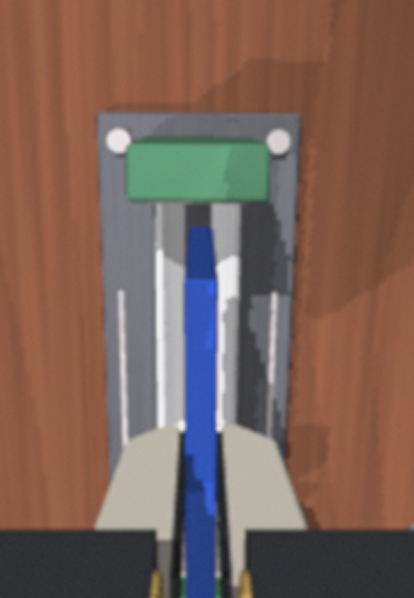

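```bash
python3 - <<'E'
from h import *
import pickle
m,_=pickle.load(open("h.pkl","rb"))
P=lambda u,v,z: px2w(m,((u+.5)/2.3-.5+190,(v+.5)/2.3-.5+60),z)
for n,a in dict(top_far=(201,280,.181),bot_far=(201.5,228,.101),fixL=(127,200,.088),fixR=(269,200,.088),fixFL=(131,140,.088),fixFR=(268,140,.088),wallL=(187,210,.037),wallR=(212,210,.037),lipL=(156,230,.047),lipR=(241,230,.047),bL=(98,113,.012),bR=(300,113,.012)).items(): print(n,P(*a))
E
```

```text
top_far [ 0.5338 -0.0456  0.181 ]
bot_far [ 0.5342 -0.0462  0.101 ]
fixL [ 0.5084 -0.0388  0.088 ]
fixR [ 0.5575 -0.0381  0.088 ]
fixFL [ 0.5101 -0.0188  0.088 ]
fixFR [ 0.5563 -0.0181  0.088 ]
wallL [ 0.5285 -0.0486  0.037 ]
wallR [ 0.5389 -0.0484  0.037 ]
lipL [ 0.5161 -0.0555  0.047 ]
lipR [ 0.5507 -0.055   0.047 ]
bL [ 0.4891 -0.0105  0.012 ]
bR [ 0.5769 -0.0092  0.012 ]
```

```bash
python3 - <<'E'
from h import *
q=quat(np.radians(90.8)); p=[.5332,-.0936]
print(manip.move_l(p+[.1],q,v=.08,max_force=5)); st()
print(manip.move_l(p+[.073],q,v=.03,max_force=4)); st()
E
```

```text
False
t 11.84 p [ 0.5337 -0.0935  0.1004] q [0.7021 0.7121 0.0003 0.0004] F [ 0.0579 -0.1871  0.3813] o 0.086 gf 9.99512404203415
True
t 12.59 p [ 0.533  -0.0936  0.0759] q [ 0.7022  0.712  -0.0003 -0.0003] F [0.0565 0.5649 3.4516] o 0.084 gf 10.000350773334503
```

```bash
python3 - <<'E'
from h import *
q=quat(np.radians(90.8)); p=[.5332,-.0936]
jaws.gripper_to(.3); manip.sleep(.2); st()
manip.move_l(p+[.2],q,v=.12); jaws.gripper_to(0.0,10)
manip.goto([.5348,-.285,.2],q)
manip.move_l([.5348,-.285,.075],q,v=.12,max_force=6); manip.sleep(.3); st()
m=vision.camera_model("wrist");im=vision.grab_frame("wrist")
cv2.imwrite("pics/behind.png",im[:,:,::-1])
E
```

```text
t 13.36 p [ 0.5322 -0.0937  0.0754] q [ 0.7022  0.7119 -0.0008 -0.0009] F [-0.5123 -0.3582 -0.556 ] o 0.298 gf 0.0
t 17.47 p [ 0.535  -0.2852  0.0754] q [0.7022 0.712  0.0001 0.0004] F [0.3579 0.4603 0.5742] o 0.007 gf 0.0
```

View pics/behind.png

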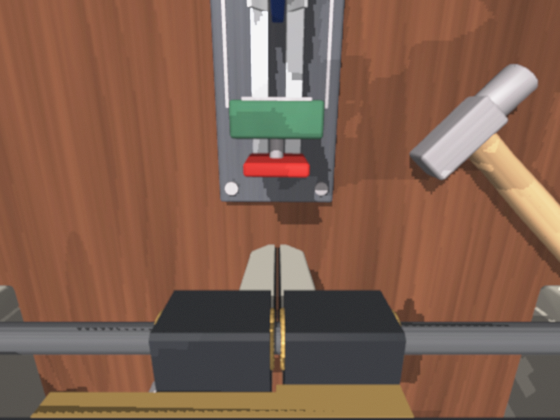

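```bash
cat >> h.py <<'E'
Q=quat(np.radians(90.8))
def X(y): return .5332-(y+.0936)*.0137
def go(y,v,mf=None): return manip.move_l([X(y),y,.075],Q,v=v,max_force=mf)
def fy(n=8):
    a=[]
    for _ in range(n): manip.sleep(.04); s=manip.read_state(); a.append([s["contact_force"][1],s["ee_pos"][1]])
    return np.mean(a,0)
E
python3 - <<'E'
from h import *
go(-.255,.08,4); z=fy(12); print("zero",z)
for y in (-.236,-.22,-.205): print(go(y,.05,4.5),fy()-[z[0],0])
y=-.205
while y<-.194:
    y+=.0025; h=go(y,.03,4); f=fy()-[z[0],0]; print(h,y,f)
    if h or abs(f[0])>2.2: break
st()
print(z[0],file=open("zero","w"))
E
```

```text
zero [ 0.031  -0.2554]
False [-0.1   -0.236]
False [-0.2222 -0.2198]
False [-0.4013 -0.2048]
False -0.20249999999999999 [-0.7142 -0.2027]
False -0.19999999999999998 [-0.6972 -0.1999]
False -0.19749999999999998 [-0.5812 -0.1974]
False -0.19499999999999998 [-0.6763 -0.1949]
False -0.19249999999999998 [-0.9612 -0.1925]
t 23.91 p [ 0.5346 -0.1926  0.075 ] q [ 0.7022  0.712  -0.      0.    ] F [-0.1532 -1.4305 -0.9517] o 0.005 gf 0.48448506742715836
```

```bash
python3 - <<'E'
from h import *
z=float(open("zero").read()); y=-.1925
while y<-.172:
    y+=.0015; h=go(y,.02,5); f=fy(12)-[z,0]; print(h,round(y,4),f)
    if f[0]<-2.0: break
im=vision.grab_frame("wrist"); cv2.imwrite("pics/push.png",im[:,:,::-1]); st()
E
```

```text
False -0.191 [-1.243 -0.191]
False -0.1895 [-1.1327 -0.1895]
False -0.188 [-1.3484 -0.188 ]
False -0.1865 [-1.8587 -0.1866]
False -0.185 [-2.615  -0.1852]
t 27.71 p [ 0.5344 -0.1851  0.075 ] q [ 0.7022  0.712  -0.      0.    ] F [ 0.8079 -2.77   -0.6086] o 0.003 gf 1.2494450435042381
```

View pics/push.png

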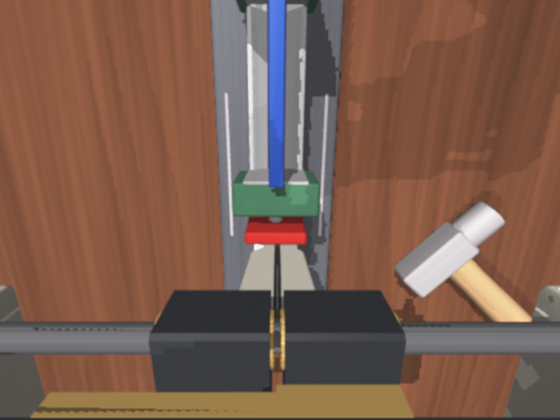

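```bash
python3 - <<'E'
from h import *
z=float(open("zero").read())
for y in (-.1842,-.1836):
    h=go(y,.01,5); f=fy(16)-[z,0]; print(h,y,f)
    if f[0]<-3.4: break
st()
E
```

```text
False -0.1842 [-3.0681 -0.1843]
False -0.1836 [-3.2979 -0.1837]
t 29.54 p [ 0.5344 -0.1836  0.075 ] q [ 0.7022  0.712  -0.      0.    ] F [ 0.6573 -3.9329  0.2691] o 0.005 gf 1.6618503257632256
```

```bash
python3 - <<'E'
from h import *
z=float(open("zero").read())
go(-.1832,.01,5); print(fy(16)-[z,0])
go(-.2,.02); go(-.245,.08); print("zero now",fy(12)-[z,0])
manip.move_l([X(-.245),-.245,.2],Q,v=.12); manip.goto([.5,-.2,.33],Q); manip.sleep(.3)
im=vision.grab_frame("wrist"); st()
cv2.imwrite("pics/end.png",cv2.resize(im[40:260,180:400],None,fx=2.6,fy=2.6,interpolation=cv2.INTER_CUBIC)[:,:,::-1])
E
```

```text
[-3.441  -0.1832]
zero now [ 0.0197 -0.2444]
t 34.83 p [ 0.4998 -0.2003  0.3288] q [ 0.7023  0.7119 -0.0003 -0.0011] F [ 1.5576 -0.7071 -1.1361] o 0.012 gf 0.0
```

View pics/end.png

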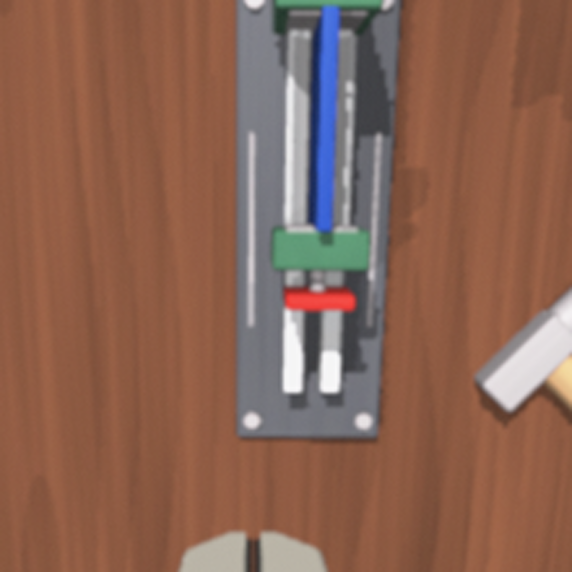

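```bash
python3 -c "
from h import *
print(manip.close_job())"
```

```text
the job is handed in; nothing more can be done
None
```

The blue slab is standing in the caliper groove, clamped lightly between both jaws. The thumb pad was pushed to about 3.4 N, roughly 5.7 mm of its 10 mm travel. The arm backed off clear, and the job was handed in at about 35 s.

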